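# Fit the pressure plate on the board tester

### The job

Get the circuit-board tester ready for a test: pick up the pressure plate by its bar handle, lower it level over the two guide pins of the tester's nest, and press it down fully home so that both spring catches snap over its ends. Keep the plate level, do not drop it on the pins, and leave the other things on the bench where they are.

Things in the scene. Friction and masses are not known exactly. Their poses are not given: they have to be found in the camera images.
- tester: Board tester, fixed to the bench: grey housing 190 (x) by 260 (y) by 50 mm high, dark front panel on its -x side. Origin: centre of its underside, z up. On its top the nest is clamped (see tester_top): a separate exchangeable block, so the tester's pose does NOT tell exactly where the pins are; feel for the nest or look.
- tester_top (a point): Centre of the tester's top. On it the nest: black block 150 (x) by 220 (y) by 20 mm high, its top 70 mm above the bench, clamped by screws in slots: its centre is up to 11 mm off this point in x and in y, its yaw up to 0.05 rad off the tester's. Its upright sides are rigid, plain and free to touch. All 'nest' positions are from the nest's centre along its sides.
- pin_a_nominal (a point): Where the tip of guide pin a would be if the nest were centred (not the real pin). Pin a stands at nest (35, -70) mm: steel, 10 mm diameter, tip 134 mm above the bench, last 4 mm tapering to 7 mm; at its foot an 18 mm wide shoulder, top 94 mm above the bench, on which the plate comes to rest.
- pin_b_nominal (a point): The same for pin b, alike, at nest (-35, 70) mm. Two plain rest posts, 12 mm diameter, as high as the shoulders (94 mm above the bench), stand at nest (-35, -70) and (35, 70) mm.
- board (a joint): Green circuit board, 100 (x) by 116 (y) mm, in the middle of the nest on spring probes. 0 (m): up, its top 83 mm above the bench; grows as it is pressed down. Yields from 7 N; 10 N at 5 mm, where it is with the plate home.
- catch_left (a joint): Spring catch on the nest's +y end, 40 mm wide in x about nest x = 0, from nest y = 80 to 110 mm, up to 128 mm above the bench. 0 rad: its resting place, hooked over the plate's end once the plate is home; grows as it is pushed outward (about 0.17 while the plate passes the hook, then it snaps back).
- catch_right (a joint): The same catch on the nest's -y end, same values.
- pressure_plate: Loose aluminium plate, about 0.5 kg, 120 (x) by 170 (y) by 8 mm, on four white pushers 16 mm long at (+-38, +-45) mm. Origin: its centre, level with the pushers' feet; underside 16, top 24 mm above it. On the pins it meets the catches' slopes at origin height 103 mm, the sprung board at 83; its weight does not take it home. Home: 78 mm; takes a push of 5 to 15 N.
- handle (a point): Middle of the plate's black bar handle, 59 mm above the plate's origin. The bar runs along the plate's y: 110 mm long, 14 mm wide, 16 mm high (top 67 mm above the origin), on posts 14 mm square at y = +-48 mm; 27 mm free under it. Axes as the plate's.
- hole_a (a point): Lower mouth of the plate's hole a, at plate (35, -70) mm, 16 mm above the origin: round, through, 11.5 mm diameter, for a guide pin. The plate goes on either way round.
- hole_b (a point): The same for hole b, at plate (-35, 70) mm.
- screwdriver: Screwdriver lying on the mat between the tester and the plate; origin at its underside. Bystander.
- multimeter: Yellow and black hand multimeter, 85 by 165 by 36 mm, lying beyond the work; origin at the centre of its underside. Bystander.
- solder_spool: Solder spool, 64 mm diameter, 46 mm high, standing beyond the work; origin at the centre of its underside. Bystander.
- parts_bin: Open green parts bin, 105 by 130 by 55 mm, beyond the work; origin at the centre of its underside. Bystander.

How it is judged:
On the way:
1. the plate is level with both guide pins in its holes, not yet home (z of pressure_plate in the frame of tester between 0.0812 and 0.11 m and horizontal distance between pressure_plate and tester below 0.02 m and angle between pressure_plate's own z axis and vertical below 0.06 rad), for 0.2 s.
At the end, for the whole second after the job is handed in: The pressure plate is on both guide pins (within 20 mm of the tester's centre, as the nest's place allows), its origin not over 80.5 mm above the bench (2.5 mm of home), level within 0.02 rad, at rest, and both catches have swung back to under 0.08 rad, hooked over it (z of pressure_plate in the frame of tester below 0.0805 m and horizontal distance between pressure_plate and tester below 0.02 m and angle between pressure_plate's own z axis and vertical below 0.02 rad and value of joint each of catch_left, catch_right below 0.08 rad and linear speed of pressure_plate below 0.01 m/s); the robot touches nothing.
It fails at once if the plate is tipped more than 0.35 rad (angle between pressure_plate's own z axis and vertical above 0.35 rad).
It fails at once if a bystander is moved more than 30 mm (distance of any of screwdriver, multimeter, solder_spool, parts_bin from where it was at the start of the episode above 0.03 m).
It also fails if it takes over 72 s, if anything falls off the work surface, if the arm or the gripper's body presses on something with over 40 N, if the wrist force passes 120 N, or if a joint passes its speed limit or range.

### The arm

A 7-joint arm with a two-finger parallel gripper is mounted at the origin on the work surface. World frame = base frame: x ahead of the robot, y to its left, z up, the work surface at z = 0. Lengths are in m, angles in rad, forces in N, time in s.
With the tool pointing down it reaches from about 0.35 to 0.9 m from the base axis. Payload 8.1 kg.
Tool frame: the origin (TCP) lies at the very end of the fingers, on their centre line; the grasp point (between the pads) lies 19 mm behind it (arm.tcp_to_grasp is the distance from the TCP to the grasp point, in m); z points along the fingers, y is the line along which they close (so a half turn about z gives the same grasp; the last joint's range is limited). The gripper opens to 92 mm and grips with 3 to 60 N. Pads are 19 mm wide; open, the fingers measure 130 mm over their backs; the gripper's body (75 mm by 190 mm) begins 47 mm behind the grasp point.
Start: joints at [1.116, 0.434, 0.025, 1.573, -0.012, 1.134, -0.075], TCP at [0.215, -0.587, 0.227] pointing down, gripper open.
Joint ranges: [-2.62, 2.62], [-0.44, 2.09], [-1.27, 1.32], [0.08, 2.57], [-1.32, 4.46], [0.12, 2], [-2.74, 2.74]. Speed limits (rad/s): [2.22, 2.22, 3.01, 3.01, 3.14, 3.14, 3.14].

### API

Orientations are given as a rotation vector (axis times angle).
In Python, from cell import arm gives the robot as it stands.
- The arm moves only by the tool hand_motion, called after "Request:" in YAML: its name, and indented under it one key for each argument. Schema: {"type":"object","properties":{"ticks":{"type":"array","items":{"type":"array","items":{"type":"number"},"minItems":5,"maxItems":5},"minItems":1,"maxItems":10},"force":{"type":"number"},"only":{"type":"string"},"quiet":{"type":"boolean"},"lines":{"type":"string"}},"required":["ticks"],"additionalProperties":false}. ticks is a list of rows, 1 to 10 of them, each of 5 numbers: dx, dy, dz in shares of the most that a row can go, 1 being 50 mm, then a turn about the tool's z in a scale on which 1.0 is 90 degrees, then the opening from 0.0 (shut) to 1.0 (fully open); each row shifts and turns the commanded pose from where the row before left it, along the tool's axes as they then stand; what a row does not reach is not made up. A row lasts 1/10 s, in which the tool goes at most 0.05 m and 0.15 rad, less where a joint would pass 70% of its speed; a pose out of reach is approached as far as the arm can. The fingers move at their own pace and stop on an object; force is the grip in N (left out, the last holds). Time passes only in rows, so rows that do not move let the fingers close. The tool returns the time, the measured TCP pose, the force, the opening and the grip force at its end. only (a regular expression) keeps the lines of the reply that match it, lines (a string "A,B") keeps lines A to B, and quiet returns only ok. A shift or turn number past 1, either way, is cut back to 1. Input that does not fit is refused with a message, and nothing moves.
- arm.observe(): the state, without advancing time (a new reading comes with each control period).
- arm.get_image(name): name is "side" or "top"; returns a dict with "image" (420x560x3 uint8, blue, green, red), "fx", "fy", "cx", "cy" (pixels), "distortion" ([k1, k2, p1, p2, k3] as OpenCV has them; the pictures are not rectified), "cam_to_world" (4x4, takes a point from camera to world coordinates). Camera axes: x right, y down, z forward; pixel columns grow to the right and rows downward; lengths in m; the calibration is good to about 2 mm. A picture is of the moment at which its call begins. There is no depth.
- arm.sign_off(): hands the job in; it is judged then, once.
The state is a dict: "clock": time; "joints": joint angles; "dq": joint speeds; "joint_efforts": joint torques, N m; "position": TCP position; "ee_rot": TCP orientation; "force": force on the tool from outside, world axes, zero at the start; "ft_torque": the same for the moment, N m; "width": opening from 0.0 (shut) to 1.0 (fully open); "gripper_force": force on a finger pad.
Only numpy, scipy, OpenCV 4.12 (cv2) and the standard library are available. Lean on these libraries where they do the work, as an engineer would, in place of code of your own. Each camera call takes 0.05 s, during which the arm holds its last target. There are 200 camera calls.

## Working session

There is one attempt and no reset: what is moved stays moved. The work goes in short steps, Python scripts to look and compute and a tool call to move; the robot and the scene stay as the last step left them, time stands still between calls to the robot, and variables do not carry over. Pictures are saved under pics/ and viewed, at most 10 in all, crops included, and the job is handed in when it is done.

```bash
ls; mkdir -p pics
```

Create h.py:
```python
import numpy as np,cv2
from cell import arm
def shot(n,f=None):
    d=arm.get_image(n)
    if f: cv2.imwrite('pics/'+f,d['image']); np.savez('pics/'+f+'.npz',**{k:np.array(v) for k,v in d.items()})
    return d
def K(d): return np.array([[d['fx'],0,d['cx']],[0,d['fy'],d['cy']],[0,0,1.]])
def ray(d,uv):
    p=cv2.undistortPoints(np.array(uv,float).reshape(-1,1,2),K(d),np.array(d['distortion'],float)).reshape(-1,2)
    T=np.array(d['cam_to_world']); r=np.c_[p,np.ones(len(p))]@T[:3,:3].T
    return T[:3,3],r
def onz(d,uv,z):
    o,r=ray(d,uv); return o+r*((z-o[2])/r[:,2])[:,None]
def proj(d,P):
    T=np.linalg.inv(np.array(d['cam_to_world']))
    return cv2.projectPoints(np.array(P,float).reshape(-1,3),cv2.Rodrigues(T[:3,:3])[0],T[:3,3],K(d),np.array(d['distortion'],float))[0].reshape(-1,2)
```

Run:
```python
from h import *
for n in('top','side'):
    d=shot(n,n+'0.png'); print(n,np.round(d['cam_to_world'],3).tolist(),d['fx'])
s=arm.observe(); print(s['position'],s['ee_rot'],s['clock'],s['width'])
```

```text
cell.py
pics
top [[-0.01, -0.998, 0.067, 0.546], [-1.0, 0.01, 0.001, 0.003], [-0.002, -0.067, -0.998, 1.095], [0.0, 0.0, 0.0, 1.0]] 486.1690470213668
side [[-0.902, -0.31, 0.302, 0.353], [-0.433, 0.652, -0.622, 0.511], [-0.004, -0.692, -0.722, 0.729], [0.0, 0.0, 0.0, 1.0]] 406.09200223562044
[ 0.21516258 -0.58630563  0.22604759] [-3.09182235e+00 -5.49361617e-01  5.75418364e-04] 0.1 1.0022194938992046
```

View pics/top0.png

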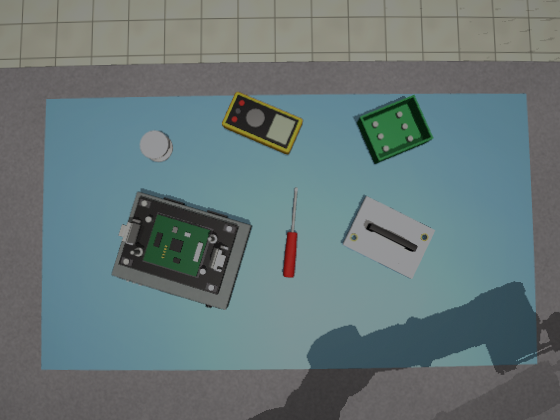

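View pics/side0.png

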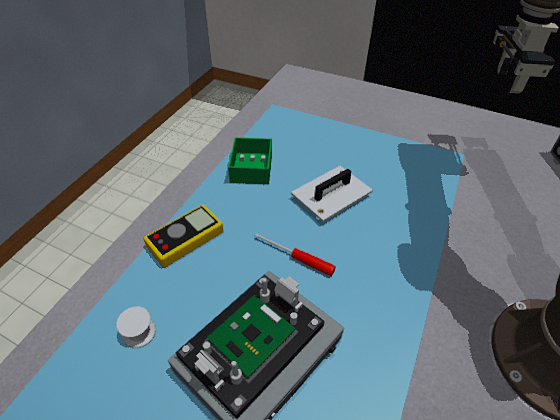

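Top view: the tester is around (182,249), with pins near (212,239) and (137,252). The plate is around (389,237), its handle running from (368,227) to (415,248) and its holes near (354,237) and (424,237). The side view shows the same layout. I'll zoom in on both.

Run:
```python
import cv2,numpy as np
t=cv2.imread('pics/top0.png');s=cv2.imread('pics/side0.png')
z=lambda i,x,y,w,h,k:cv2.resize(i[y:y+h,x:x+w],None,fx=k,fy=k,interpolation=cv2.INTER_CUBIC)
a=z(t,105,185,150,125,5); cv2.imwrite('pics/c1.png',cv2.convertScaleAbs(a[:600,:800],alpha=1.3))
b=np.vstack([z(t,338,190,100,95,4),]); c=z(s,285,160,95,65,4)
out=np.zeros((400,790,3),np.uint8); out[:380,:400]=b; out[:260,410:790]=c; cv2.imwrite('pics/c2.png',out)
c=z(s,165,265,190,150,4);cv2.imwrite('pics/c3.png',c)
```

```text
(no output)
```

View pics/c1.png

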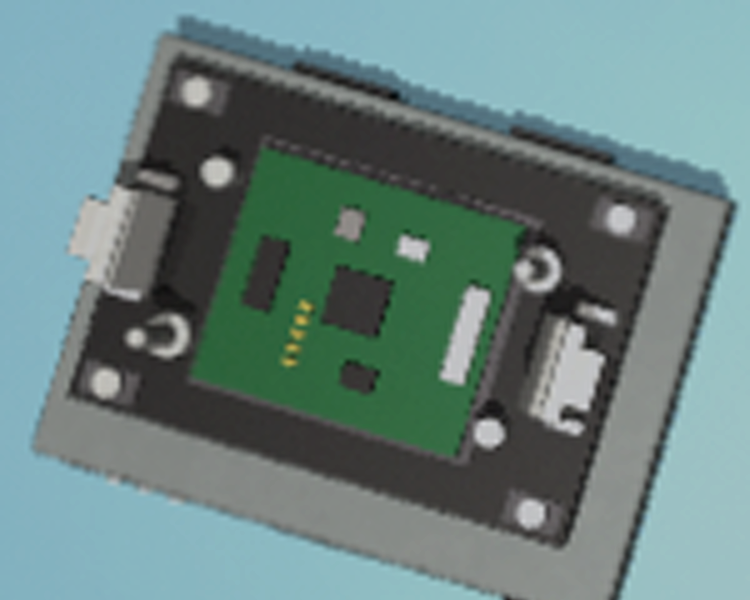

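View pics/c2.png

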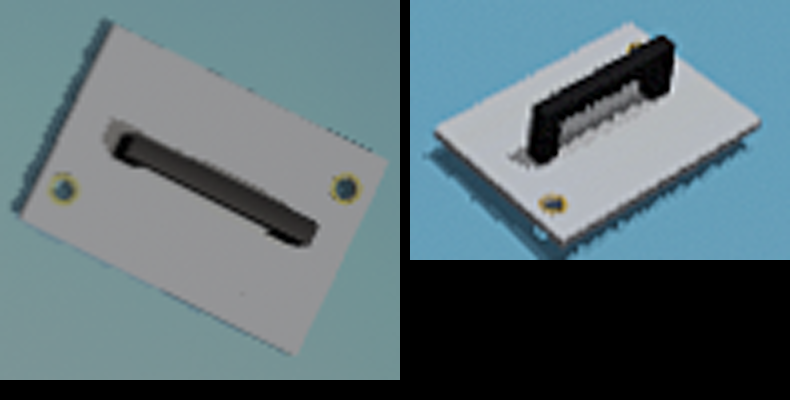

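View pics/c3.png

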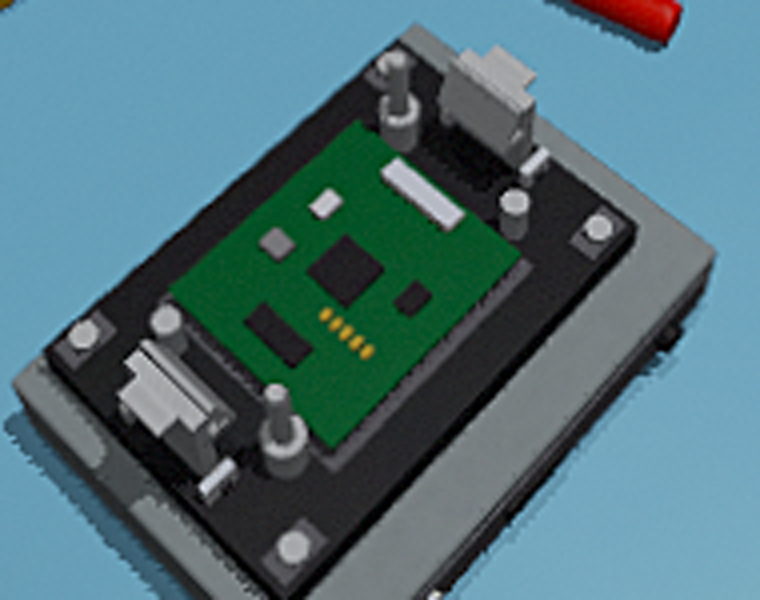

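The nest crop c1 shows rest posts at about (217,171) and (489,432), pin shoulders at about (168,335) and (540,268), and pin tips at (135,338) and (520,268). In c2, the hole rings are at (64,188) and (345,187). Next I'll get sub-pixel centroids.

Run:
```python
from h import *
L=lambda f:dict(np.load('pics/'+f+'.npz'))
t,s=L('top0.png'),L('side0.png')
def cen(d,c,r,lo):
    g=d['image'].astype(float).min(2); y,x=np.mgrid[:420,:560]
    m=(np.hypot(x-c[0],y-c[1])<r); w=np.clip(g-lo,0,None)*m
    return np.array([(x*w).sum(),(y*w).sum()])/w.sum()
cc=lambda u,v,x0,y0,k:((u+.5)/k+x0-.5,(v+.5)/k+y0-.5)
T=lambda u,v:cc(u,v,105,185,5); S=lambda u,v:cc(u,v,165,265,4)
# rest posts z=.094
pt=[cen(t,T(489,432),4,90),cen(t,T(217,171),4,90)]
ps=[cen(s,S(514,203),4.5,90),cen(s,S(166,323),4.5,90)]
scr_t=[cen(t,T(u,v),4,120) for u,v in((197,92),(620,218),(530,514),(105,382))]
pp=[]
for n,d,p in(('t',t,pt),('s',s,ps)):
    P=onz(d,p,.094);pp.append(P);e=P[1]-P[0];print(n,np.round(p,1).tolist(),P.round(4).tolist(),'len',np.linalg.norm(e),'mid',P.mean(0).round(4),'yaw',np.arctan2(e[1],e[0])-np.arctan2(140,70))
S_=onz(t,scr_t,.072);print('screw mid',S_.mean(0),S_.round(4).tolist())
# yellow rings
for n,d,box in(('t',t,(338,190,438,285)),('s',s,(285,160,380,225))):
    h=cv2.cvtColor(d['image'],cv2.COLOR_BGR2HSV);x0,y0,x1,y1=box
    m=np.zeros((420,560),np.uint8);m[y0:y1,x0:x1]=cv2.inRange(h,(15,70,60),(40,255,255))[y0:y1,x0:x1]
    y,x=np.nonzero(m);mid=(x.min()+x.max())/2
    c=[[x[k].mean(),y[k].mean()] if k.any() else None for k in(x<mid,x>mid)]
    P=onz(d,c,.0245);print(n,np.round(c,1).tolist(),P.round(4).tolist(),'len',np.linalg.norm(P[0]-P[1]),'mid',P.mean(0).round(4))
# plate quad + handle
g=t['image'].astype(int);h=cv2.cvtColor(t['image'],cv2.COLOR_BGR2HSV)
m=((h[...,1]<45)&(h[...,2]>100)).astype(np.uint8);m[:, :338]=0;m[:,438:]=0;m[:190]=0;m[285:]=0
c=max(cv2.findContours(m,0,1)[0],key=cv2.contourArea);c=cv2.convexHull(c)
P=onz(t,c.reshape(-1,2),.024)[:,:2];r=cv2.minAreaRect((P*1000).astype(np.float32));print('plate',r)
k=((h[...,2]<75)).astype(np.uint8);k[:, :360]=0;k[:,420:]=0;k[:218]=0;k[258:]=0
c=max(cv2.findContours(k,0,1)[0],key=cv2.contourArea);P=onz(t,c.reshape(-1,2),.067)[:,:2];print('handle',cv2.minAreaRect((P*1000).astype(np.float32)))
# nest
k=((h[...,2]<75)).astype(np.uint8);k[:, :105]=0;k[:,255:]=0;k[:185]=0;k[310:]=0
k=cv2.morphologyEx(k,cv2.MORPH_OPEN,np.ones((3,3)))
c=max(cv2.findContours(k,0,1)[0],key=cv2.contourArea);P=onz(t,c.reshape(-1,2),.07)[:,:2];print('nest',cv2.minAreaRect((P*1000).astype(np.float32)))
R=cv2.Rodrigues(np.array(arm.observe()['ee_rot']))[0];print(R.round(3).tolist())
```

```text
t [[202.2, 271.1], [147.9, 218.9]] [[0.4762, 0.177, 0.094], [0.5844, 0.2899, 0.094]] len 0.15636915992146858 mid [0.5303 0.2334 0.094 ] yaw -0.29996127811192475
s [[293.3, 315.0], [206.1, 344.6]] [[0.4746, 0.1758, 0.094], [0.5827, 0.2886, 0.094]] len 0.1562001638572368 mid [0.5286 0.2322 0.094 ] yaw -0.3006039309887776
screw mid [0.53026203 0.23408145 0.072     ] [[0.6191, 0.3054, 0.072], [0.564, 0.1249, 0.072], [0.4412, 0.1628, 0.072], [0.4968, 0.3432, 0.072]]
t [[353.7, 237.0], [424.0, 236.8]] [[0.5429, -0.1443, 0.0245], [0.5414, -0.3, 0.0245]] len 0.1557562546679872 mid [ 0.5422 -0.2221  0.0245]
s [[320.1, 210.6], [340.0, 171.3]] [[0.5413, -0.1442, 0.0245], [0.5451, -0.3016, 0.0245]] len 0.15748512662971165 mid [ 0.5432 -0.2229  0.0245]
plate ((542.3273315429688, -222.2559356689453), (171.06712341308594, 120.76055908203125), 62.826210021972656)
handle ((542.765869140625, -218.4180450439453), (114.480712890625, 17.094867706298828), 62.80931091308594)
nest ((532.2816772460938, 234.8047332763672), (228.6148223876953, 153.84588623046875), 73.05615997314453)
[[0.939, 0.344, -0.001], [0.344, -0.939, 0.001], [-0.0, -0.001, -1.0]]
```

Nest centre is (0.530, 0.233) with yaw -0.300, and plate centre is (0.5425, -0.222) with yaw -0.473. The two views agree. Moving over the handle.

Units first: shifts go in shares of 50 mm and turns go in shares of 90 degrees. So 0.0216 m is 0.432, -0.0115 m is -0.23.

Request:
hand_motion:
  ticks:
    - [0.432,-0.23,0,0,1]
    - [0.432,-0.23,0,0,1]
    - [0.432,-0.23,0,0,1]
    - [0.432,-0.23,0,0,1]
    - [0.432,-0.23,0,0,1]
    - [0.432,-0.23,0,0,1]
    - [0.432,-0.23,0,0,1]
    - [0.432,-0.23,0,0,1]
    - [0.432,-0.23,0,0,1]
    - [0.432,-0.23,0,0,1]

```text
clock: 1.1
position: [0.3789, -0.4034, 0.2264]
ee_rot: [-3.093, -0.549, 0.001]
force: [0.5, 0.6, -0.4]
width: 0.997
gripper_force: 0.0
```

Request:
hand_motion:
  ticks:
    - [0.432,-0.23,0,0,1]
    - [0.432,-0.23,0,0,1]
    - [0.432,-0.23,0,0,1]
    - [0.432,-0.23,0,0,1]
    - [0.432,-0.23,0,0,1]
    - [0.432,-0.23,0,0,1]
    - [0.432,-0.23,0,0,1]
    - [0.432,-0.23,0,0,1]
    - [0.432,-0.23,0,0,1]
    - [0.432,-0.23,0,0,1]

```text
clock: 2.1
position: [0.542, -0.2211, 0.2264]
ee_rot: [-3.093, -0.549, 0.001]
force: [-0.5, 0.3, -0.6]
width: 1.001
gripper_force: 0.0
```

Request:
hand_motion:
  ticks:
    - [0,0,0,-0.0637,1]
    - [0,0,0,-0.0637,1]
    - [0,0,0,-0.0637,1]
    - [0,0,0,-0.0637,1]
    - [0,0,0,-0.0637,1]
    - [0,0,0,-0.0637,1]
    - [0,0,0,-0.0637,1]
    - [0,0,0,-0.0299,1]
    - [0,0,0,0,1]

```text
clock: 3.0
position: [0.5413, -0.222, 0.2263]
ee_rot: [-2.678, -1.641, 0.001]
force: [0.4, 0.6, 0.8]
width: 0.997
gripper_force: 0.0
```

Create st.py:
```python
import sys
from h import *
# tx ty tz yaw(of tool y, world)
g=list(map(float,sys.argv[1:])); s=arm.observe(); R=cv2.Rodrigues(np.array(s['ee_rot']))[0]; p=np.array(s['position'])
print('p',p.round(4),'yawy',round(float(np.arctan2(R[1,1],R[0,1])),4),'z',R[:,2].round(4),'F',np.round(s['force'],1),'M',np.round(s['ft_torque'],2),'w',round(s['width'],3),'t',s['clock'])
if g:
    print('tool delta',(R.T@(np.array(g[:3])-p)).round(4))
    if len(g)>3: print('turn',-((g[3]-np.arctan2(R[1,1],R[0,1])+np.pi)%(2*np.pi)-np.pi))
```

```bash
python3 st.py 0.5425 -0.2222 0.04 -0.473
```

```text
p [ 0.5413 -0.222   0.2263] yawy -0.4716 z [-8.e-04  3.e-04 -1.e+00] F [0.4 0.6 0.8] M [-0.05 -0.12  0.01] w 0.997 t 3.0
tool delta [0.0004 0.0013 0.1863]
turn 0.0014122963793261611
```

Converted, 0.03 m is 0.6, 0.02 m is 0.4.

Request:
hand_motion:
  ticks:
    - [0,0.02,0.6,0,1]
    - [0,0,0.6,0,1]
    - [0,0,0.6,0,1]
    - [0,0,0.6,0,1]
    - [0,0,0.6,0,1]
    - [0,0,0.4,0,1]
    - [0,0,0.3,0,1]
    - [0,0,0,0,1]

```text
clock: 3.8
position: [0.5412, -0.222, 0.0398]
ee_rot: [-2.678, -1.638, 0.004]
force: [-0.3, -0.3, -0.4]
width: 1.0
gripper_force: 0.0
```

Request:
hand_motion:
  ticks:
    - [0,0,0,0,0]
    - [0,0,0,0,0]
    - [0,0,0,0,0]
    - [0,0,0,0,0]
    - [0,0,0,0,0]
    - [0,0,0,0,0]
    - [0,0,0,0,0]
    - [0,0,0,0,0]
    - [0,0,0,0,0]
    - [0,0,0,0,0]
  force: 60

```text
clock: 4.8
position: [0.5425, -0.2225, 0.0417]
ee_rot: [-2.679, -1.64, 0.0]
force: [-0.5, -0.3, -0.7]
width: 0.18
gripper_force: 0.0
```

```bash
python3 st.py
```

```text
p [ 0.5425 -0.2225  0.0417] yawy -0.4721 z [-1.e-04 -0.e+00 -1.e+00] F [-0.5 -0.3 -0.7] M [ 0.01 -0.07  0.02] w 0.18 t 4.8
```

Request:
hand_motion:
  ticks:
    - [0,0,0,0,0]
    - [0,0,0,0,0]
    - [0,0,0,0,0]
    - [0,0,0,0,0]
    - [0,0,0,0,0]
  force: 60

```text
clock: 5.3
position: [0.5422, -0.2223, 0.0416]
ee_rot: [-2.679, -1.64, 0.001]
force: [-3.2, 1.9, 0.8]
width: 0.144
gripper_force: 60.0
```

Request:
hand_motion:
  ticks:
    - [0,0,-0.1,0,0]
    - [0,0,-0.2,0,0]
    - [0,0,-0.4,0,0]
    - [0,0,-0.6,0,0]
    - [0,0,-0.6,0,0]
    - [0,0,-0.6,0,0]
    - [0,0,-0.6,0,0]
    - [0,0,-0.3,0,0]
    - [0,0,0,0,0]
  force: 60

```text
clock: 6.2
position: [0.5442, -0.2229, 0.215]
ee_rot: [2.676, 1.638, 0.006]
force: [0.6, 0.1, -5.1]
width: 0.148
gripper_force: 60.0
```

```bash
python3 st.py 0.530 0.2333 0.21 -0.300
```

Run:
```python
from h import *
s=shot('side','side1.png')
cv2.imwrite('pics/c4.png',s['image'][60:360,120:520])
```

```text
p [ 0.5442 -0.2229  0.215 ] yawy -0.4722 z [ 0.0054 -0.0019 -1.    ] F [ 0.6  0.1 -5.1] M [-0.01 -0.12  0.02] w 0.148 t 6.2
tool delta [ 0.3998 -0.2202  0.004 ]
turn -0.17217751943333637
```

View pics/c4.png

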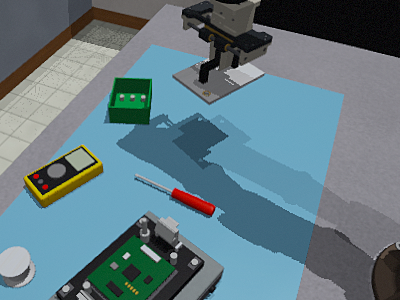

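The plate is held and level (crop c4, around (215,80)). Carrying it to above the nest.

Converted, 0.02 m is 0.4, -0.011 m is -0.22.

Request:
hand_motion:
  ticks:
    - [0.2,-0.11,0,0,0]
    - [0.3,-0.16,0,0,0]
    - [0.4,-0.22,0,0,0]
    - [0.4,-0.22,0,0,0]
    - [0.4,-0.22,0,0,0]
    - [0.4,-0.22,0,0,0]
    - [0.4,-0.22,0,0,0]
    - [0.4,-0.22,0,0,0]
    - [0.4,-0.22,0,0,0]
    - [0.4,-0.22,0,0,0]

```text
clock: 7.25
position: [0.535, -0.0087, 0.2108]
ee_rot: [-2.677, -1.642, 0.002]
force: [0.0, -0.0, -4.8]
width: 0.148
gripper_force: 60.0
```

Request:
hand_motion:
  ticks:
    - [0.4,-0.22,0,0,0]
    - [0.4,-0.22,0,0,0]
    - [0.4,-0.22,0,0,0]
    - [0.4,-0.22,0,0,0]
    - [0.4,-0.22,0,0,0]
    - [0.4,-0.22,0,0,0]
    - [0.4,-0.22,0,0,0]
    - [0.4,-0.22,0,0,0]
    - [0.4,-0.22,0,0,0]
    - [0.3,-0.16,0,0,0]

```text
clock: 8.25
position: [0.5275, 0.2141, 0.2108]
ee_rot: [-2.675, -1.644, 0.002]
force: [-0.2, 0.2, -4.7]
width: 0.151
gripper_force: 60.0
```

Request:
hand_motion:
  ticks:
    - [0.3,-0.16,0,-0.0255,0]
    - [0,0,0,-0.0255,0]
    - [0,0,0,-0.0255,0]
    - [0,0,0,-0.0255,0]
    - [0,0,0,-0.0076,0]
    - [0,0,0,0,0]
    - [0,0,0,0,0]

```text
clock: 8.95
position: [0.529, 0.228, 0.2115]
ee_rot: [-2.529, -1.864, 0.001]
force: [-0.5, -0.7, -5.2]
width: 0.142
gripper_force: 60.0
```

```bash
python3 st.py 0.529 0.233 0.205 -0.300
```

```text
p [0.529  0.228  0.2115] yawy -0.3002 z [-5.e-04 -1.e-04 -1.e+00] F [-0.5 -0.7 -5.2] M [-0.01 -0.12  0.  ] w 0.142 t 8.95
tool delta [ 0.0048 -0.0015  0.0065]
turn -0.0001983263295852744
```

Converted, 0.015 m is 0.3, 0.01 m is 0.2.

Request:
hand_motion:
  ticks:
    - [0.048,-0.014,0.1,0,0]
    - [0.048,-0.016,0.2,0,0]
    - [0,0,0.3,0,0]
    - [0,0,0.2,0,0]
    - [0,0,0.06,0,0]
    - [0,0,0,0,0]
    - [0,0,0,0,0]
    - [0,0,0,0,0]

```text
clock: 9.75
position: [0.5297, 0.2331, 0.1693]
ee_rot: [2.528, 1.864, 0.002]
force: [-0.3, -0.7, -5.2]
width: 0.153
gripper_force: 60.0
```

```bash
python3 st.py 0.529 0.233 0.168 -0.3
```

Run:
```python
from h import *
z=arm.observe()['position'][2]-.0416+.0245
t=shot('top','top2.png');s=shot('side','side2.png')
for n,d,h in(('t',t,.094),('s',s,.094)):
    c=proj(d,[.529,.233,z])[0];hs=cv2.cvtColor(d['image'],cv2.COLOR_BGR2HSV);m=cv2.inRange(hs,(15,70,60),(40,255,255))
    y,x=np.mgrid[:420,:560];m[np.hypot(x-c[0],y-c[1])>75]=0
    N,_,st,ce=cv2.connectedComponentsWithStats(cv2.dilate(m,np.ones((3,3))))
    for i in range(1,N): print(n,st[i],ce[i].round(1),onz(d,[ce[i]],z).round(4))
    print('expect centre',c.round(1), proj(d,[[.5841,.1559,z],[.4759,.3107,z]]).round(1).tolist())
a=t['image'][175:325,90:270];b=s['image'][225:420,150:390]
o=np.zeros((600,800,3),np.uint8);a=cv2.resize(a,None,fx=2.2,fy=2.2);b=cv2.resize(b,None,fx=1.6,fy=1.6)
o[:a.shape[0],:a.shape[1]]=a;o[:b.shape[0],400:400+b.shape[1]]=b;cv2.imwrite('pics/c5.png',o[:340])
```

```text
p [0.5297 0.2331 0.1693] yawy -0.3002 z [ 9.e-04  4.e-04 -1.e+00] F [-0.3 -0.7 -5.2] M [-0.02 -0.06 -0.03] w 0.153 t 9.75
tool delta [-0.0003 -0.0006  0.0013]
turn -0.0001853501051840567
t [ 98 217   6   5  18] [100.5 219. ] [[0.5828 0.3671 0.1522]]
t [ 98 229   3   3   9] [ 99. 230.] [[0.5613 0.3698 0.1522]]
t [172 228   9   5  29] [175.8 230.2] [[0.5598 0.2183 0.1522]]
t [203 234  11  11  93] [208.2 238.8] [[0.5426 0.1551 0.1522]]
t [102 237   5   5  19] [103.9 238.8] [[0.544  0.3599 0.1522]]
t [ 94 243   7   7  35] [ 96.4 245.5] [[0.5311 0.3747 0.1522]]
t [109 242   3   3   9] [110. 243.] [[0.5358 0.3477 0.1522]]
t [ 98 247  13   8  49] [103.4 249.7] [[0.5228 0.3605 0.1522]]
t [109 249  10  14  83] [113.1 254.7] [[0.5131 0.3412 0.1522]]
t [122 257   3   3   9] [123. 258.] [[0.5065 0.3217 0.1522]]
t [110 266   4   3  12] [111.5 267. ] [[0.4892 0.3442 0.1522]]
t [129 266   4   3  12] [130.5 267. ] [[0.4891 0.3068 0.1522]]
t [119 268   3   3   9] [120. 269.] [[0.4853 0.3274 0.1522]]
t [123 268   5   4  16] [125.  269.5] [[0.4843 0.3176 0.1522]]
t [133 270   3   3   9] [134. 271.] [[0.4813 0.2999 0.1522]]
t [100 276   3   3   9] [101. 277.] [[0.47   0.3648 0.1522]]
expect centre [168.3 246.1] [[207.8, 217.4], [128.5, 273.8]]
s [246 237   4   6  18] [247.5 239.5] [[0.6014 0.1007 0.1522]]
s [251 238   3   3   9] [252. 239.] [[0.5945 0.0961 0.1522]]
s [222 281  11  11  76] [226.7 285.8] [[0.5857 0.2045 0.1522]]
s [246 301  11  12  79] [250.5 306. ] [[0.5319 0.2213 0.1522]]
s [227 351  13  13 130] [232.9 357.1] [[0.5157 0.3083 0.1522]]
expect centre [248.8 312.6] [[241.4, 264.8], [256.3, 370.0]]
```

View pics/c5.png

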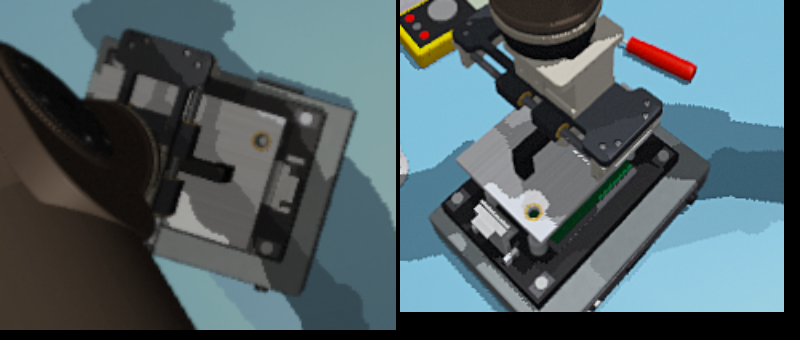

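Crop c5 shows the ring of hole a at top (208.2,238.8) and the ring of hole b at side (232.9,357.1). Both need about +1.1 mm along the tool's x. I'll correct that and lower gently.

Converted, 0.003 m is 0.06, 0.0011 m is 0.022.

Request:
hand_motion:
  ticks:
    - [0.022,-0.002,0,0,0]
    - [0,0,0,0,0]
    - [0,0,0.06,0,0]
    - [0,0,0.06,0,0]
    - [0,0,0.04,0,0]
    - [0,0,0.04,0,0]
    - [0,0,0,0,0]

```text
clock: 10.55
position: [0.5294, 0.2338, 0.1583]
ee_rot: [-2.528, -1.864, 0.001]
force: [-0.3, -0.4, -4.4]
width: 0.151
gripper_force: 60.0
```

```bash
python3 st.py
```

```text
p [0.5294 0.2338 0.1583] yawy -0.3 z [-6.e-04 -3.e-04 -1.e+00] F [-0.3 -0.4 -4.4] M [0.03 0.01 0.03] w 0.151 t 10.55
```

Request:
hand_motion:
  ticks:
    - [0,0,0.02,0,0]
    - [0,0,0.02,0,0]
    - [0,0,0.02,0,0]
    - [0,0,0,0,0]
    - [0,0,0,0,0]

```text
clock: 11.05
position: [0.5296, 0.2339, 0.1557]
ee_rot: [2.529, 1.864, -0.0]
force: [0.1, -0.2, -4.8]
width: 0.146
gripper_force: 60.0
```

```bash
python3 st.py
```

```text
p [0.5296 0.2339 0.1557] yawy -0.3001 z [-0. -0. -1.] F [ 0.1 -0.2 -4.8] M [-0.05 -0.05  0.01] w 0.146 t 11.05
```

No contact so far, and the underside is now below the pin tips. Continuing down to just above the catches.

Converted, 0.001 m is 0.02.

Request:
hand_motion:
  ticks:
    - [0,0,0.02,0,0]
    - [0,0,0.02,0,0]
    - [0,0,0.02,0,0]
    - [0,0,0,0,0]

```text
clock: 11.45
position: [0.5295, 0.2338, 0.1525]
ee_rot: [-2.529, -1.864, 0.001]
force: [0.5, 0.8, -4.6]
width: 0.151
gripper_force: 60.0
```

```bash
python3 st.py
```

```text
p [0.5295 0.2338 0.1525] yawy -0.3001 z [-3.e-04 -2.e-04 -1.e+00] F [ 0.5  0.8 -4.6] M [-0.01 -0.07 -0.03] w 0.151 t 11.45
```

Request:
hand_motion:
  ticks:
    - [0,0,0.04,0,0]
    - [0,0,0.04,0,0]
    - [0,0,0.04,0,0]
    - [0,0,0.02,0,0]
    - [0,0,0,0,0]
    - [0,0,0,0,0]
    - [0,0,0,0,0]

```text
clock: 12.15
position: [0.5296, 0.2339, 0.1457]
ee_rot: [2.529, 1.864, -0.0]
force: [0.2, 0.6, -4.0]
width: 0.149
gripper_force: 60.0
```

```bash
python3 st.py
```

```text
p [0.5296 0.2339 0.1457] yawy -0.3002 z [ 0. -0. -1.] F [ 0.2  0.6 -4. ] M [ 0.07 -0.07 -0.  ] w 0.149 t 12.15
```

Converted, 0.002 m is 0.04.

Request:
hand_motion:
  ticks:
    - [0,0,0.04,0,0]
    - [0,0,0.04,0,0]
    - [0,0,0.04,0,0]
    - [0,0,0.04,0,0]
    - [0,0,0.04,0,0]
    - [0,0,0.04,0,0]
    - [0,0,0.04,0,0]
    - [0,0,0.04,0,0]
    - [0,0,0,0,0]

```text
clock: 13.05
position: [0.5295, 0.2335, 0.1291]
ee_rot: [2.528, 1.864, -0.001]
force: [1.1, 0.4, -1.9]
width: 0.149
gripper_force: 60.0
```

```bash
python3 st.py
```

```text
p [0.5295 0.2335 0.1291] yawy -0.3002 z [-5.e-04 -6.e-04 -1.e+00] F [ 1.1  0.4 -1.9] M [ 0.1  -0.5  -0.02] w 0.149 t 13.05
```

Request:
hand_motion:
  ticks:
    - [0,0,0.04,0,0]
    - [0,0,0.04,0,0]
    - [0,0,0.04,0,0]
    - [0,0,0.02,0,0]
    - [0,0,0.02,0,0]
    - [0,0,0,0,0]
    - [0,0,0,0,0]

```text
clock: 13.75
position: [0.5293, 0.2338, 0.1213]
ee_rot: [-2.528, -1.864, 0.001]
force: [0.5, -0.1, -5.2]
width: 0.149
gripper_force: 60.0
```

```bash
python3 st.py
```

```text
p [0.5293 0.2338 0.1213] yawy -0.3001 z [-7.e-04 -3.e-04 -1.e+00] F [ 0.5 -0.1 -5.2] M [ 0.06 -0.13  0.05] w 0.149 t 13.75
```

Converted, 0.001 m is 0.02.

Request:
hand_motion:
  ticks:
    - [0,0,0.02,0,0]
    - [0,0,0.02,0,0]
    - [0,0,0,0,0]

```text
clock: 14.05
position: [0.5294, 0.2339, 0.12]
ee_rot: [2.528, 1.864, -0.0]
force: [-3.3, -1.7, 4.9]
width: 0.145
gripper_force: 60.0
```

```bash
python3 st.py
```

```text
p [0.5294 0.2339 0.12  ] yawy -0.3001 z [-1.e-04 -3.e-04 -1.e+00] F [-3.3 -1.7  4.9] M [-0.39  0.68 -0.01] w 0.145 t 14.05
```

Request:
hand_motion:
  ticks:
    - [0,0,0.02,0,0]
    - [0,0,0,0,0]

```text
clock: 14.25
position: [0.5294, 0.2338, 0.1196]
ee_rot: [2.528, 1.864, -0.0]
force: [-5.2, -3.1, 10.7]
width: 0.147
gripper_force: 60.0
```

```bash
python3 st.py
```

Run:
```python
from h import *
t=shot('top','top3.png');s=shot('side','side3.png')
a=t['image'][175:325,90:270];b=s['image'][225:420,150:390]
o=np.zeros((600,800,3),np.uint8);a=cv2.resize(a,None,fx=2.2,fy=2.2);b=cv2.resize(b,None,fx=1.6,fy=1.6)
o[:a.shape[0],:a.shape[1]]=a;o[:b.shape[0],400:400+b.shape[1]]=b;cv2.imwrite('pics/c6.png',o[:340])
```

```text
p [0.5294 0.2338 0.1196] yawy -0.3001 z [ 2.e-04 -4.e-04 -1.e+00] F [-5.2 -3.1 10.7] M [-0.62  1.02 -0.03] w 0.147 t 14.25
```

View pics/c6.png

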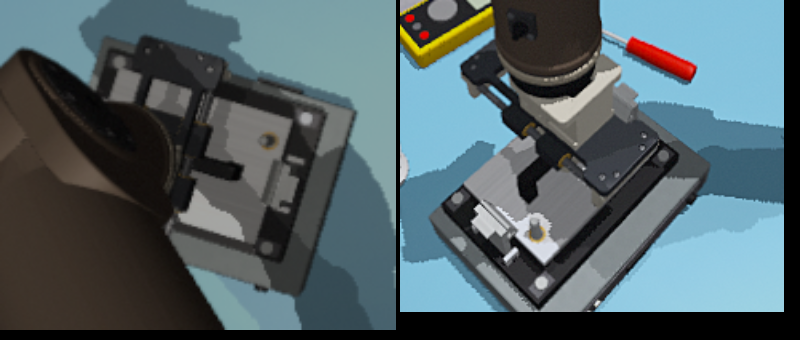

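Crop c6 shows both pins standing through the holes, at about (268,140) in the top half and (535,228) in the side half. I'll press slightly more to be sure, then release and lift clear.

Converted, 0.001 m is 0.02.

Request:
hand_motion:
  ticks:
    - [0,0,0.02,0,0]
    - [0,0,0.02,0,0]
    - [0,0,0,0,0]
    - [0,0,0,0,0]

```text
clock: 14.75
position: [0.5294, 0.2339, 0.1195]
ee_rot: [2.528, 1.864, 0.001]
force: [-12.0, -7.2, 30.2]
width: 0.146
gripper_force: 60.0
```

```bash
python3 st.py
```

```text
p [0.5294 0.2339 0.1195] yawy -0.3001 z [ 1.4e-03 -6.0e-04 -1.0e+00] F [-12.   -7.2  30.2] M [-1.49  2.5   0.  ] w 0.146 t 14.75
```

Request:
hand_motion:
  ticks:
    - [0,0,-0.02,0,0]
    - [0,0,-0.02,0,0]
    - [0,0,-0.02,0,0]
    - [0,0,0,0,0]

```text
clock: 15.15
position: [0.5294, 0.2339, 0.1201]
ee_rot: [2.528, 1.864, 0.0]
force: [-3.4, -1.7, 4.2]
width: 0.149
gripper_force: 60.0
```

```bash
python3 st.py
```

```text
p [0.5294 0.2339 0.1201] yawy -0.3 z [ 1.e-04 -2.e-04 -1.e+00] F [-3.4 -1.7  4.2] M [-0.37  0.72 -0.08] w 0.149 t 15.15
```

Request:
hand_motion:
  ticks:
    - [0,0,0,0,0.5]
    - [0,0,0,0,0.5]
    - [0,0,0,0,0.5]
    - [0,0,0,0,0.5]
    - [0,0,0,0,0.5]
    - [0,0,0,0,0.5]

```text
clock: 15.75
position: [0.5296, 0.2339, 0.1197]
ee_rot: [2.529, 1.864, 0.0]
force: [-0.4, -0.4, -0.8]
width: 0.497
gripper_force: 0.0
```

```bash
python3 st.py
```

```text
p [0.5296 0.2339 0.1197] yawy -0.3001 z [ 0.  0. -1.] F [-0.4 -0.4 -0.8] M [-0.04 -0.06  0.04] w 0.497 t 15.75
```

Request:
hand_motion:
  ticks:
    - [0,0,-0.1,0,0.5]
    - [0,0,-0.2,0,0.5]
    - [0,0,-0.4,0,0.5]
    - [0,0,-0.6,0,0.5]
    - [0,0,-0.6,0,0.5]
    - [0,0,-0.6,0,0.5]
    - [0,0,-0.6,0,0.5]
    - [0,0,-0.4,0,0.5]
    - [0,0,0,0,0.5]

```text
clock: 16.65
position: [0.5307, 0.235, 0.2989]
ee_rot: [2.528, 1.864, 0.01]
force: [-0.6, 0.8, 0.7]
width: 0.499
gripper_force: 0.0
```

Request:
hand_motion:
  ticks:
    - [-0.6,0,0,0,0.5]
    - [-0.6,0,0,0,0.5]
    - [-0.6,0,0,0,0.5]
    - [-0.6,0,0,0,0.5]
    - [-0.6,0,0,0,0.5]
    - [-0.6,0,0,0,0.5]
    - [-0.6,0,0,0,0.5]
    - [0,0,0,0,0.5]
    - [0,0,0,0,0.5]

```text
clock: 17.55
position: [0.4672, 0.0329, 0.2947]
ee_rot: [2.53, 1.863, -0.0]
force: [-1.1, -0.2, 0.8]
width: 0.503
gripper_force: 0.0
```

```bash
python3 st.py
```

Run:
```python
from h import *
t=shot('top','top4.png');s=shot('side','side4.png')
a=t['image'][175:325,90:270];b=s['image'][225:420,150:390]
o=np.zeros((600,800,3),np.uint8);a=cv2.resize(a,None,fx=2.2,fy=2.2);b=cv2.resize(b,None,fx=1.6,fy=1.6)
o[:a.shape[0],:a.shape[1]]=a;o[:b.shape[0],400:400+b.shape[1]]=b;cv2.imwrite('pics/c7.png',o[:340])
```

```text
p [0.4672 0.0329 0.2947] yawy -0.3015 z [-0.e+00 -1.e-04 -1.e+00] F [-1.1 -0.2  0.8] M [ 0.01 -0.07  0.01] w 0.503 t 17.55
```

View pics/c7.png

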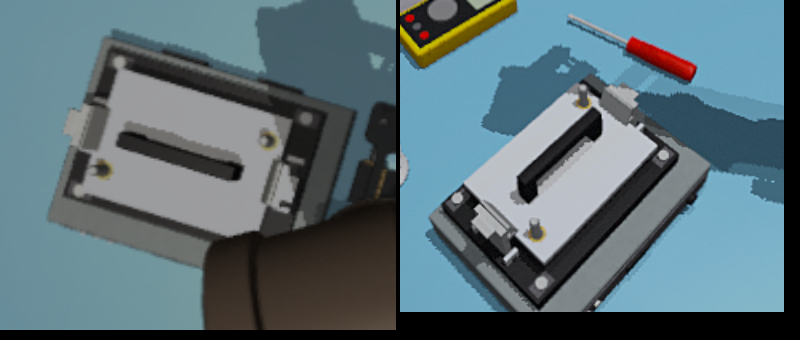

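Crop c7 shows the plate level and home, with the pins through both holes at (100,170) and (267,140) in the top half. Both catches are hooked over its ends and the arm is clear. Handing in.

```bash
python3 -c "from cell import arm; print(arm.sign_off())"
```

```text
the job is handed in; nothing more can be done
None
```

The pressure plate is fully down on both guide pins with both catches hooked over its ends, the other things on the bench were not touched, and the job was handed in at about 18 s; sign-off returned no verdict.

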